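# Load a glass sample under the sprung clip of a strain viewer

## Robot

A 6-joint arm with a two-finger parallel gripper is mounted at the origin on the work surface. World frame = base frame: x ahead of the robot, y to its left, z up, the work surface at z = 0. Lengths are in m, angles in degrees, forces in N, time in s.
With the tool pointing down it reaches from about 0.325 to 0.775 m from the base axis. Payload 5.5 kg.
Tool frame: the origin (TCP) lies at the centre of the arm's flange, where the gripper is bolted on; the fingertips stand 182 mm ahead of it and the grasp point (between the pads) lies 163 mm ahead of it; z points along the fingers, y is the line along which they close (so a half turn about z gives the same grasp; the last joint's range is limited). The gripper opens to 88 mm and grips with 3 to 60 N. Pads are 20 mm wide; open, the fingers measure 115 mm over their backs; the gripper's body (75 mm by 178 mm) begins 61 mm behind the grasp point.
Start: joints at [68.829, 5.22, 70.514, -0, 104.267, -3.249], TCP at [0.185, 0.571, 0.405] pointing down, gripper open.
Joint ranges: [-164.24, 164.24], [-49.07, 125.15], [9.68, 141.18], [-86.29, 266.29], [3.28, 154.24], [-151.56, 151.56]. Speed limits (degrees/s): [147.25, 147.25, 172.46, 180, 180, 180].

## Interface

Orientations are given as [roll, pitch, yaw] about the fixed x, y, z axes, in that order (R = Rz(yaw) Ry(pitch) Rx(roll)).
In Python, from station import r gives the robot as it stands. The module is installed in compiled form; this text tells all that it offers. Calls block until the motion is done:
- r.reach(position, orientation): joint-space move of the TCP to a pose.
- r.servo_line(position, rotation=None, speed=0.15): straight line of the TCP; rotation=None keeps the orientation; speed is the mean speed in m/s.
- r.move_joints(angles): joint-space move.
- r.let_go() and r.grab(squeeze=None): open the fingers fully, or close them until they stop; squeeze is the grip in N (None keeps the last).
- r.wait(seconds).
- r.inverse_kinematics(position, orientation): joint angles nearest the present ones, or None.
- r.sense(): the state.
- r.snapshot(name): name is "side" or "top"; returns a dict with "frame" (480x640x3 uint8, red, green, blue), "fx", "fy", "cx", "cy" (pixels), "R" (3x3) and "t" (3): a world point X has camera coordinates R X + t. Camera axes: x right, y down, z forward; pixel columns grow to the right and rows downward; lengths in m; the calibration is good to about 2 mm. A picture is of the moment at which its call begins. There is no depth.
A pose or a line that the arm cannot do raises r.IKError and nothing moves.
- r.hand_in(): hands the job in; it is judged then, once.
The state is a dict: "clock": time; "joints": joint angles; "joint_vel": joint speeds; "joint_torque": joint torques, N m; "tcp_pos": TCP position; "orientation": TCP orientation; "contact_force": force on the tool from outside, world axes, zero at the start; "torque": the same for the moment, N m; "opening": finger opening in m; "gripper_force": force on a finger pad.
Only numpy, scipy, OpenCV 4.12 (cv2) and the standard library are available. Lean on these libraries where they do the work, as an engineer would, in place of code of your own. Each camera call takes 0.05 s, during which the arm holds its last target. There are 200 camera calls.

## Task

Get the strain viewer ready to check the amber sample: pull its red filter rod out to the middle click, and push the orange wedge under the yellow roller so that the wedge alone holds the sprung clip up. With the clip held up, slide the sample carrier along its lane beneath the clip, grip tab last, until it meets the end stop. Then draw the wedge out so that the clip comes down on the carrier, stand the wedge upright back on the cork mat, and leave everything else on the bench where it is.

Things in the scene. Friction and masses are not known exactly. Their poses are not given: they have to be found in the camera images.
- stage (a point): Strain viewer: fixed grey box, 50 mm high. Point on its flat top (the stage). x along the lanes, away from the robot side; y left; z up. In this frame (mm) the box covers x -120..120, y -125..215. Carrier lane along x on y 0: two rails 5 high, 70 clear between them, from x -110 to 80. The wedge runs on the bare stage along y -90, parallel to it.
- stop_face (a point): Middle of the near face of the steel end stop (10 mm high) across the far end of the carrier lane, 5 mm above the stage, at stage x 75, y 0. Axes as the stage.
- clip_nose (a point): Underside of the rubber nose (14 mm square) of the sprung clip. The clip is a steel bar 12 mm wide along the stage's y, at stage x 45, bar centre 34 mm above the stage when down, from its pivot (y 75) to y -98. Nose over the carrier lane (y 0); the yellow roller hangs at y -90. The nose's upright face blocks a carrier while the clip is down.
- lens (a point): Centre of the analyser lens, swung aside: a fixed level disc 94 mm across, 10 mm thick, 240 mm above the stage, over the white filter block (stage x -75..70, y 130..200) to the left of the clip, with a post at stage x 95, y 165. It is in the way of a gripper coming straight down on the red knob: come along the rod's leaning axis.
- clip (a joint): Sprung clip, rad: 0 down and empty (nose 3 mm above the stage), about 0.07 resting on the carrier, about 0.16 held up on top of the wedge (nose then about 15 mm above the stage), 0.35 at most. A spring pulls it down: about 3 to 4 N at the roller, 7 N at the nose. It does not stay up by itself.
- roller: Centre of the yellow roller at the clip's free end: radius 8 mm, 16 mm wide, turns freely about the stage's y axis. With the clip down its underside is 8 mm above the stage.
- filter_rod (a joint): Filter rod, m pulled out along its own axis: clicks at 0 (in, start), 0.015 (middle) and 0.030 (out). A spring detent draws it to the nearest click, about 3 to 8 N to move it off a click.
- rod_knob (a point): Centre of the red knob of the filter rod: a cylinder 22 mm in diameter and 26 mm long; z points outward along the rod, 25 degrees from vertical, leaning to the stage's -x; y level. The sloping face lies 41 mm below this point along the rod when it is in. Pulling moves the knob along +z of this point.
- wedge_grip (a point): Grip point on the upright tab of the orange wedge: tab 14 mm along x, 24 mm along y, from 34 to 72 mm above the wedge's underside; this point is 52 mm above the underside and 52 mm behind (-x of) the wedge's origin.
- wedge: Orange plastic wedge, 117 mm long (x -60..57), 24 mm wide, about 0.12 kg. Origin on the underside, below the middle; x points to its thin front end. From the front the ramp climbs from 4 mm (x 57) to 34 mm (x 5), 30 degrees; flat top 34 mm high from x 5 to x -45, where the tab begins. The roller sits safely on the flat top when it is over wedge x -10. Starts standing on the cork mat.
- carrier_mid (a point): Sample carrier: aluminium plate 130 x 64 x 8 mm with an amber glass disc, about 0.14 kg. This point is the centre of the plate, 4 mm above its underside; x points to the end away from the tab. Starts lying on the blue mat, tab up.
- carrier_grip (a point): Grip point on the carrier's black upright tab: tab 14 mm along x, 24 mm along y, from 8 to 50 mm above the underside; this point is 36 mm above the underside and 52 mm behind (-x of) the carrier's centre. At the end stop the carrier's centre lies at stage x 10, y 0.
- mat_top (a point): Centre of the top of the cork mat (160 mm along x, 90 mm along y, 4 mm thick, fixed to the bench), where the wedge starts and ends.
- amber_bottle_mid (a point): Bystander: amber bottle, 44 mm across, 90 mm tall; point half-way up.
- steel_cup_mid (a point): Bystander: steel cup, 70 mm across, 80 mm tall; point half-way up.
- brass_cone_mid (a point): Bystander: brass cone, 40 mm across, 55 mm tall; point half-way up.
- paddle_grip (a point): Bystander: graphite paddle lying on the bench; point on its handle.
- marble_mid (a point): Bystander: green marble on a graphite stand, 50 mm across, 53 mm tall; point half-way up.
Things that resemble listed ones, but are neither listed nor needed, are in the scene too. Leave any green, pink or purple look-alike of the part that bears carrier_mid alone.

How it is judged:
By the outcome, as a careful person would: the job done as asked, in the order asked, and still so for the second after the job is handed in, with the robot touching nothing.
It also fails if it takes over 72 s, if anything falls off the work surface, if the arm or the gripper's body presses on something with over 40 N, if the wrist force passes 120 N, or if a joint passes its speed limit or range.

## Working session

There is one attempt and no reset: what is moved stays moved. The work goes in short steps, each a Python script; the robot and the scene stay as the last script left them, time stands still between calls to the robot, and variables do not carry over. Pictures are saved under pics/ and viewed, at most 10 in all, crops included, and the job is handed in when it is done.

```bash
mkdir -p pics; python3 - <<'E'
from station import r
import cv2,numpy as np
for n in("top","side"):
    s=r.snapshot(n);cv2.imwrite(f"pics/{n}0.png",s["frame"][:,:,::-1])
    np.savez(f"{n}0.npz",**s)
    print(n,s["fx"],s["cx"],s["cy"],np.round(s["R"],3).tolist(),np.round(s["t"],3), np.round(-np.array(s["R"]).T@s["t"],3))
print(r.sense()["clock"])
E
```

```text
top 515.873891552969 325.5490211291063 240.2556448190301 [[0.005, -1.0, 0.017], [-0.989, -0.007, -0.15], [0.15, -0.016, -0.988]] [-0.16   0.544  1.582] [ 0.301 -0.13   1.649]
side 549.3968628035568 321.08488508481065 241.44322978373512 [[0.723, -0.69, -0.022], [-0.398, -0.39, -0.83], [0.565, 0.609, -0.557]] [-0.488  0.313  1.687] [-0.476 -1.242  1.189]
0.1
```

View pics/top0.png

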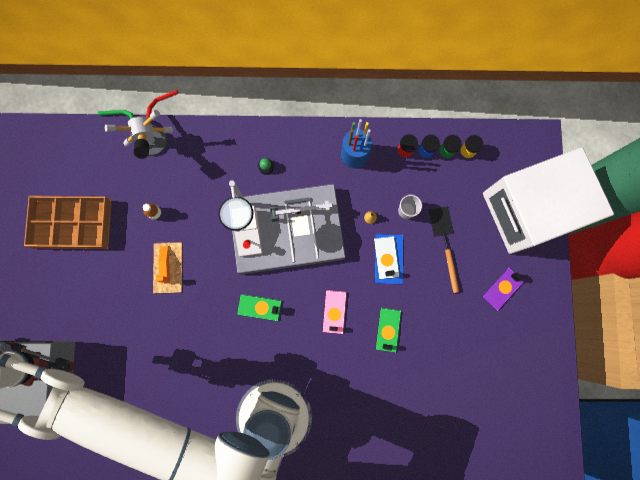

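View pics/side0.png

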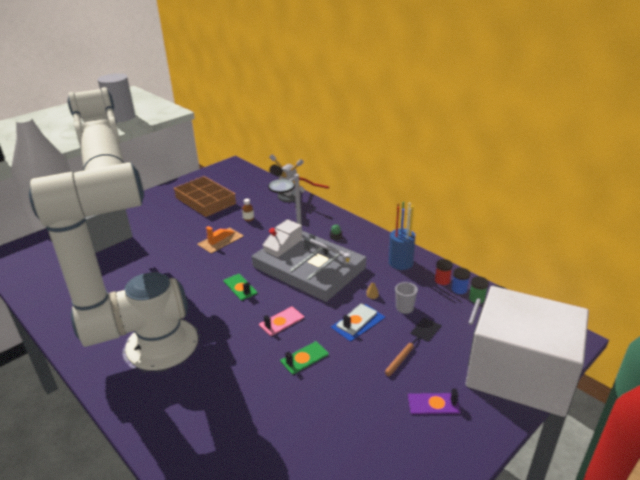

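The top view shows the viewer at about (290,228), wedge on cork at (167,265), carrier (white, amber disc) on the blue mat at (388,258) with its tab at (390,273), and the red knob at (247,244). The side view shows the same things, with the viewer at about (310,262). I'll enlarge both.

```bash
python3 - <<'E'
import cv2
t=cv2.imread("pics/top0.png");s=cv2.imread("pics/side0.png")
cv2.imwrite("pics/t1.png",cv2.resize(t[170:295,205:365],None,fx=5,fy=4.8,interpolation=cv2.INTER_CUBIC)[:600])
cv2.imwrite("pics/s1.png",cv2.resize(s[170:350,190:430],None,fx=3.333,fy=3.333,interpolation=cv2.INTER_CUBIC)[:600,:800])
E
```

```text
(no output)
```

View pics/t1.png

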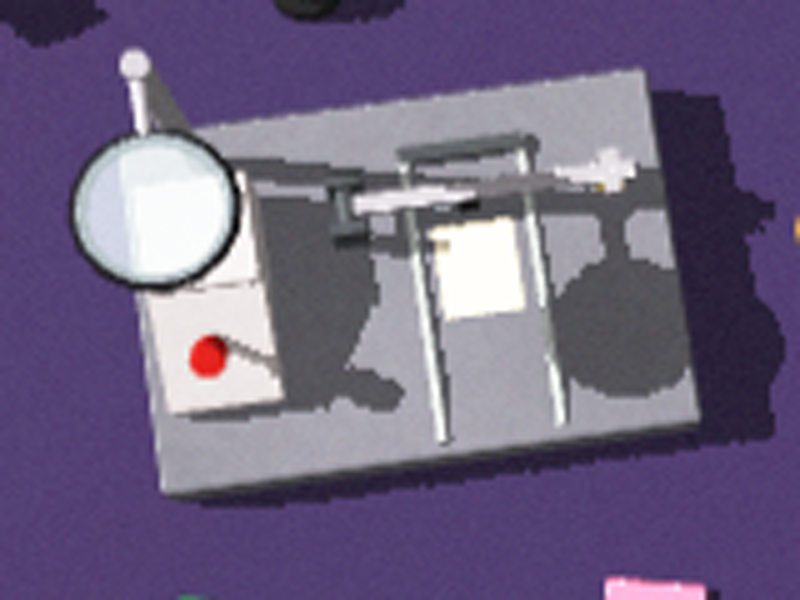

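View pics/s1.png

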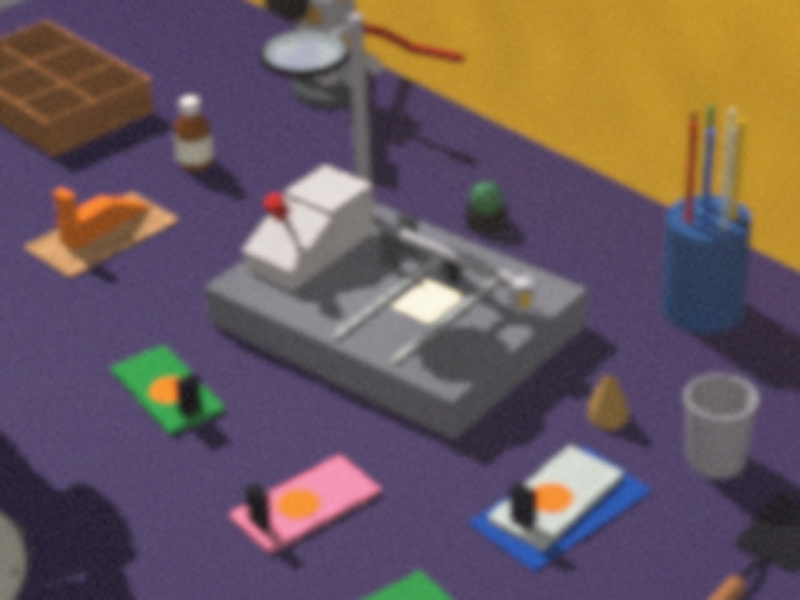

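Zoom views. Top: stage top corners at zoom (163,488), (700,420) and (643,70), rail near ends at (443,440) and (563,425), far ends at (405,150) and (525,135), knob at (207,356). Side: the white carrier with its upright black tab lies on the blue mat, and the wedge tab is at the robot end. Next I'll measure.

```bash
cat > h.py <<'E'
import numpy as np,cv2
from scipy.spatial.transform import Rotation as Ro
def ray(s,u,v):
    R=np.array(s["R"]);c=-R.T@s["t"]
    d=R.T@np.array([(u-s["cx"])/s["fx"],(v-s["cy"])/s["fy"],1]);return c,d/np.linalg.norm(d)
def plane(s,p,z):
    c,d=ray(s,*p);return (c+d*(z-c[2])/d[2])[:2]
def tri(s1,p1,s2,p2):
    (a,d),(b,e)=ray(s1,*p1),ray(s2,*p2)
    k=np.linalg.lstsq(np.c_[d,-e],b-a,rcond=None)[0];P,Q=a+d*k[0],b+e*k[1]
    return (P+Q)/2,np.linalg.norm(P-Q)
def proj(s,X):
    c=np.array(s["R"])@X+s["t"];return np.array([s["fx"]*c[0]/c[2]+s["cx"],s["fy"]*c[1]/c[2]+s["cy"]])
def mask(s,lo,hi,box=None):
    h=cv2.cvtColor(np.asarray(s["frame"]),cv2.COLOR_RGB2HSV);m=cv2.inRange(h,lo,hi)
    if box:
        k=np.zeros_like(m);x0,y0,x1,y1=box;k[y0:y1,x0:x1]=1;m*=k
    return m
def big(m):
    return max(cv2.findContours(m,cv2.RETR_EXTERNAL,cv2.CHAIN_APPROX_NONE)[0],key=cv2.contourArea)
def fitrigid(A,B):
    a,b=A.mean(0),B.mean(0);X,Y=A-a,B-b
    t=np.arctan2((X[:,0]*Y[:,1]-X[:,1]*Y[:,0]).sum(),(X*Y).sum())
    M=np.array([[np.cos(t),-np.sin(t)],[np.sin(t),np.cos(t)]]);return t,M,b-M@a
def cen(c):
    m=cv2.moments(c);return np.array([m["m10"],m["m01"]])/m["m00"]
E
python3 - <<'E'
from h import *
np.set_printoptions(precision=4,suppress=True)
T=dict(np.load("top0.npz"));S=dict(np.load("side0.npz"))
z=lambda u,v:(205+(u+.5)/5-.5,170+(v+.5)/4.8-.5)
C=np.array([plane(T,z(*p),.05) for p in [(163,488),(700,420),(643,70)]])
print("corners",C,np.linalg.norm(C[0]-C[1]),np.linalg.norm(C[1]-C[2]))
A=np.array([[-.12,.215],[-.12,-.125],[.12,-.125]])
t,M,o=fitrigid(A,C);print("stage yaw",np.degrees(t),"o",o,"res",A@M.T+o-C)
for p in[(443,440),(563,425),(405,150),(525,135)]: print("rail in stage",(plane(T,z(*p),.055)-o)@M)
zs=lambda u,v:(190+u/3.333,170+v/3.333)
for p in[(207,290),(455,438),(587,290)]: print("side corner in stage",(plane(S,zs(*p),.05)-o)@M)
red=lambda s,b:cen(big(mask(s,(0,170,120),(6,255,255),b)))
pt,ps=red(T,(225,225,270,265)),red(S,(255,215,290,245))
k,e=tri(T,pt,S,ps);print("knob",k,e,"stage",(k[:2]-o)@M,pt,ps)
# lens
P,e=tri(T,z(155,210),S,zs(305,53));print("lens",P,e,(P[:2]-o)@M)
# carrier: white on blue
m=mask(T,(0,0,150),(179,70,255),(370,230,408,290))
m2=mask(T,(5,120,120),(30,255,255),(370,230,408,290))
W=cv2.findContours(m|m2,cv2.RETR_EXTERNAL,cv2.CHAIN_APPROX_NONE)[0];W=max(W,key=cv2.contourArea)
w=np.array([plane(T,p,.012) for p in cv2.boxPoints(cv2.minAreaRect(W))]);print("carrier box",w,np.linalg.norm(np.diff(w,axis=0),axis=1),w.mean(0))
d=cen(big(m2));print("disc",d,plane(T,d,.013))
bm=mask(T,(100,150,80),(120,255,255),(365,225,412,292));w=np.array([plane(T,p,.004) for p in cv2.boxPoints(cv2.minAreaRect(cv2.findNonZero(bm|m|m2)))]);print("bluemat",w,w.mean(0))
bl=lambda s,b:cen(big(mask(s,(0,0,0),(179,255,45),b)))
# wedge
h=cv2.cvtColor(T["frame"],cv2.COLOR_RGB2HSV);print("cork",h[250,156],h[285,178],"wedge",h[262,164],h[275,162])
om=mask(T,(3,200,150),(17,255,255),(150,238,185,296));w=cv2.minAreaRect(big(om));print(w);w=np.array([plane(T,p,.02) for p in cv2.boxPoints(w)]);print("wedge box",w,np.linalg.norm(np.diff(w,axis=0),axis=1),w.mean(0))
cm=mask(T,(5,90,100),(22,255,255),(145,235,190,298));w=np.array([plane(T,p,.004) for p in cv2.boxPoints(cv2.minAreaRect(big(cm)))]);print("cork",w,w.mean(0),np.linalg.norm(np.diff(w,axis=0),axis=1))
B=np.hstack([cv2.resize(T["frame"][236:298,144:190],None,fx=7,fy=7),cv2.resize(T["frame"][228:290,366:412],None,fx=7,fy=7)])
B2=np.hstack([cv2.resize(S["frame"][215:260,190:250],None,fx=7,fy=7),cv2.resize(S["frame"][300:345,325:385],None,fx=7,fy=7)])[:,:800]
cv2.imwrite("pics/c1.png",B[:,:,::-1]);cv2.imwrite("pics/c2.png",B2[:,:,::-1])
E
```

```text
corners [[ 0.4451  0.117 ]
 [ 0.4915 -0.216 ]
 [ 0.7253 -0.1798]] 0.33621215835760443 0.23657111114193524
stage yaw 8.178581682796887 o [ 0.5919 -0.0757] res [[-0.0026  0.003 ]
 [-0.0006 -0.0005]
 [ 0.0032 -0.0025]]
rail in stage [-0.1111  0.0358]
rail in stage [-0.1115 -0.0393]
rail in stage [0.0824 0.0349]
rail in stage [ 0.0823 -0.0415]
side corner in stage [-0.1277  0.2032]
side corner in stage [-0.163  -0.1614]
side corner in stage [ 0.1144 -0.1254]
knob [0.5169 0.0801 0.1383] 0.0025586518490547955 stage [-0.0521  0.1649] [246.1749 244.0164] [272.1111 230.5556]
lens [0.5788 0.089  0.2899] 0.00019121282633152294 [0.0105 0.1649]
carrier box [[ 0.5582 -0.3106]
 [ 0.5676 -0.3754]
 [ 0.4361 -0.3912]
 [ 0.427  -0.3272]] [0.0654 0.1325 0.0647] [ 0.4972 -0.3511]
disc [386.7664 259.5654] [ 0.4889 -0.3529]
bluemat [[ 0.5729 -0.3138]
 [ 0.5736 -0.4047]
 [ 0.415  -0.4019]
 [ 0.4145 -0.3123]] [ 0.494  -0.3582]
cork [ 20 110 250] [ 19 111 248] wedge [ 17 213 254] [ 17 217 254]
((163.09005737304688, 263.46435546875), (9.269369125366211, 35.47482681274414), 4.969740390777588)
wedge box [[0.4165 0.3719]
 [0.5285 0.3682]
 [0.5262 0.339 ]
 [0.4141 0.3429]] [0.1121 0.0294 0.1121] [0.4713 0.3555]
cork [[0.5416 0.396 ]
 [0.5422 0.3067]
 [0.3825 0.2993]
 [0.382  0.3873]] [0.4621 0.3473] [0.0893 0.16   0.088 ]
```

View pics/c1.png

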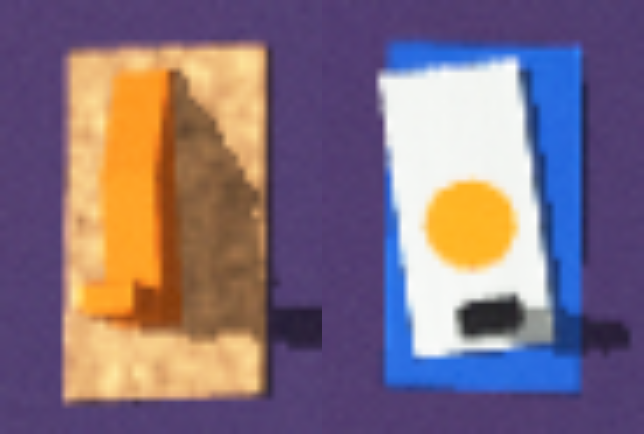

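View pics/c2.png

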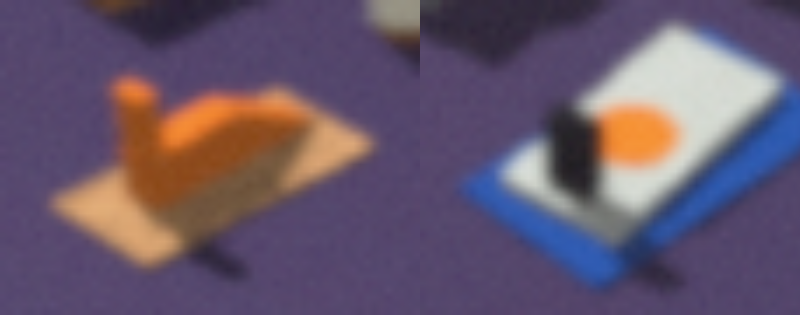

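The crops show the wedge tab top at top-view pixel (159,278.7) and side-view pixel (209,227). The carrier tab is at the robot end, at top-view (390,273). Measured sizes agree with those given (carrier 132x65, cork 160x89, knob 88 mm above the stage, lens 240). Next is a combined fit of the stage, then the rod.

```bash
cat >> h.py <<'E'
try: G=dict(np.load("geo.npz"))
except Exception: G={}
def st(x,y,z):  # stage -> world
    return np.append(G["M"]@[x,y]+G["o"],z+.05)
def down(yaw):  # two candidate orientations, radians
    c,s=np.cos(yaw),np.sin(yaw);m=np.array([[-c,-s,0],[-s,c,0],[0,0,-1]]).T
    return [m,m@np.diag([-1,-1,1])]
def best(r,gp,Rs,L=.163):
    q0=np.array(r.sense()["joints"]);out=[]
    for m in Rs:
        p=np.asarray(gp)-L*m[:,2];e=Ro.from_matrix(m).as_euler("xyz",degrees=True)
        q=r.inverse_kinematics(list(p),list(e))
        if q is not None: out.append((np.abs(np.array(q)-q0).max(),p.tolist(),e.tolist(),q))
    return min(out,key=lambda a:a[0])
def rep(r,tag=""):
    s=r.sense();print(tag,"t%.1f"%s["clock"],"tcp",np.round(s["tcp_pos"],4),"F",np.round(s["contact_force"],1),"op %.4f g %.1f"%(s["opening"],s["gripper_force"]));return s
E
python3 - <<'E'
from h import *
np.set_printoptions(precision=4,suppress=True)
T=dict(np.load("top0.npz"));S=dict(np.load("side0.npz"))
z=lambda u,v:(205+(u+.5)/5-.5,170+(v+.5)/4.8-.5)
C=np.array([plane(T,z(*p),.05) for p in [(163,488),(700,420),(643,70)]]+[plane(T,z(*p),.055) for p in[(443,440),(563,425),(405,150),(525,135)]])
A=np.array([[-.12,.215],[-.12,-.125],[.12,-.125],[-.11,.0375],[-.11,-.0375],[.08,.0375],[.08,-.0375]])
t,M,o=fitrigid(A,C);print(np.degrees(t),o,(C-o)@M-A)
a,e=tri(T,(159,278.7),S,(209,227.1));print("wedge tab top",a,e)
print(plane(T,(159,278.7),.076),plane(T,(169.7,282.4),.004),plane(T,(169.1,246.7),.008))
print("carrier tab top",plane(T,(390,273),.054))
np.savez("geo.npz",t=t,M=M,o=o)
import h;h.G=dict(t=t,M=M,o=o)
from station import r
k=np.array([.5169,.0801,.1383]);s25,c25=np.sin(np.radians(25)),np.cos(np.radians(25))
x=np.append(M@[1,0],0);y=np.append(M@[0,1],0);ax=-s25*x+c25*np.array([0,0,1]);zt=-ax
Rs=[np.c_[np.cross(yy,zt),yy,zt] for yy in(y,-y)]
d,p,e,q=best(r,k+.1*ax,Rs);print(d,p,e,np.round(q,1))
r.reach(p,e)
p2=np.array(p)-.1*ax;r.servo_line(p2.tolist(),speed=.1);rep(r,"at knob")
r.grab(30);rep(r,"grab")
s=r.snapshot("side");np.savez("side1.npz",**s);cv2.imwrite("pics/k.png",cv2.resize(s["frame"][150:350,180:430],None,fx=3,fy=3)[:,:,::-1])
E
```

```text
8.023726721846828 [ 0.5924 -0.0772] [[ 0.0012 -0.0022]
 [ 0.0007  0.0016]
 [-0.0027  0.0048]
 [-0.0015 -0.0005]
 [-0.0017 -0.0006]
 [ 0.002  -0.0008]
 [ 0.0021 -0.0023]]
wedge tab top [0.4188 0.3478 0.0784] 0.0006350224305218695
[0.4187 0.3488] [0.4126 0.3363] [0.5262 0.3428]
carrier tab top [ 0.4423 -0.3568]
88.89540692438676 [0.4068395029771906, 0.06458552585847512, 0.3766589479906389] [180.0, -25.00000000000001, 8.023726721846831] [  3.5 -36.7 109.5   1.9  82.3  85.6]
at knob t3.3 tcp [0.4488 0.0705 0.2869] F [0.1 0.7 0.9] op 0.0875 g 0.0
grab t4.3 tcp [0.4487 0.0702 0.2861] F [-0.  -3.2  0.7] op 0.0216 g 30.0
```

View pics/k.png

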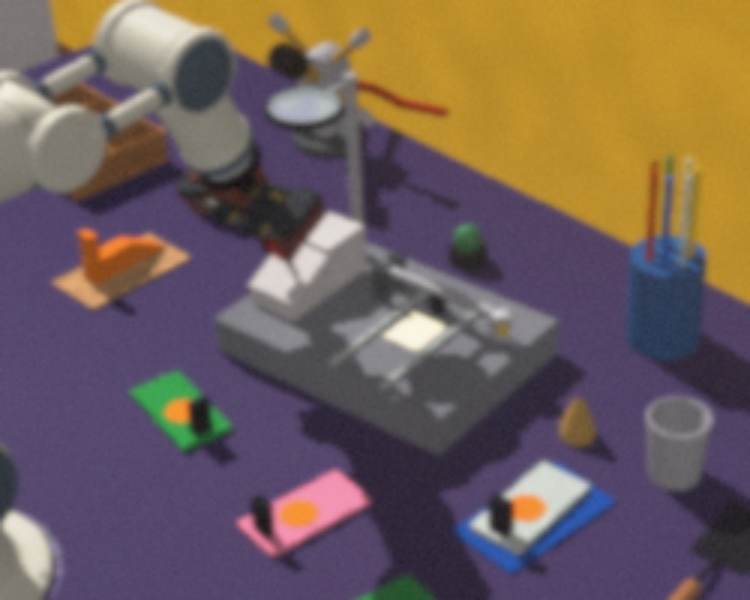

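The side view shows the fingers around the red knob at about (300,225), clear of the lens. The 21.6 mm opening matches the 22 mm knob. Pull 15 mm, release, and move to the wedge.

```bash
python3 - <<'E'
from h import *
from station import r
s=r.sense();p=np.array(s["tcp_pos"]);M=G["M"]
x=np.append(M@[1,0],0);ax=-np.sin(np.radians(25))*x+np.cos(np.radians(25))*np.array([0,0,1])
r.servo_line((p+.0152*ax).tolist(),speed=.03);s=rep(r,"pulled");print("moved",(np.array(s["tcp_pos"])-p)@ax)
r.let_go();r.servo_line((p+.13*ax).tolist(),speed=.15);rep(r,"off")
# up & over to wedge
d,q,e,j=best(r,[.4188,.348,.20],down(np.radians(3.1)));print(d,e,np.round(j,1))
r.reach(q,e);rep(r,"above")
T=r.snapshot("top");S=r.snapshot("side")
red=lambda s,b:cen(big(mask(s,(0,170,120),(6,255,255),b)))
k,er=tri(T,red(T,(225,225,270,265)),S,red(S,(250,205,290,245)));print("knob now",k,er,"shift along",(k-[.5169,.0801,.1383])@ax)
q[2]=.056+.163;r.servo_line(q,speed=.1);rep(r,"at tab");r.grab(45);rep(r,"grab")
q[2]+=.03;r.servo_line(q,speed=.1);rep(r,"lift")
E
```

```text
pulled t5.1 tcp [0.4424 0.0692 0.2998] F [ 1.8 -2.5 -1. ] op 0.0211 g 30.0
moved 0.015181934711195303
off t7.1 tcp [0.3945 0.0626 0.4027] F [ 0.1 -0.5 -0.4] op 0.0879 g 0.0
37.48937753828682 [180.0, 0.0, 3.099999999999998] [ 36.1  -3.6  83.6  -0.  100.  123. ]
above t8.2 tcp [0.4191 0.3473 0.3631] F [0.2 0.  0.3] op 0.0875 g 0.0
knob now [0.51087616 0.07917487 0.14973083] 0.002482567121606386 shift along 0.012935288133843467
at tab t9.9 tcp [0.419  0.3481 0.2199] F [-0.2  0.3  0.3] op 0.0874 g 0.0
grab t10.9 tcp [0.4188 0.348  0.219 ] F [-0.5 -0.2  0.8] op 0.0240 g 44.4
lift t11.3 tcp [0.4189 0.3481 0.2495] F [-0.5  0.1 -1. ] op 0.0236 g 44.4
```

Knob is out on the middle click (about 13 mm seen, 15 commanded) and the wedge is gripped at 24 mm. Carry it around the near side to its lane, lower to contact, and push.

```bash
cat >> h.py <<'E'
def lower(r,p,n=16,step=.0005,thr=2.5):
    p=list(p);f0=r.sense()["contact_force"][2]
    for i in range(n):
        p[2]-=step;r.servo_line(p,speed=.02);f=r.sense()["contact_force"][2]
        if f-f0>thr: break
    print("lowered",i+1,"dF",round(f-f0,1));return p
E
python3 - <<'E'
from h import *
from station import r
t=float(G["t"])
d,q,e,j=best(r,[.37,.08,.25],down(np.radians(4)));print(d,e);r.reach(q,e)
d,q,e,j=best(r,st(-.097,-.09,.052+.03),down(t));print(d,e);r.reach(q,e);rep(r)
q=q[:];q[2]=.05+.052+.163+.0025;r.servo_line(q,speed=.08);q=lower(r,q);rep(r,"on stage")
S=r.snapshot("side");T=r.snapshot("top");np.savez("top2.npz",**T)
im=np.hstack([cv2.resize(T["frame"][170:295,225:360],None,fx=2.96,fy=3.2),cv2.resize(S["frame"][200:325,250:385],None,fx=2.96,fy=3.2)]);cv2.imwrite("pics/w.png",im[:,:,::-1])
E
```

```text
29.996548949342326 [180.0, 0.0, 4.000000000000005]
34.173988350035614 [180.0, 0.0, 8.023726721846831]
 t13.7 tcp [ 0.5092 -0.1789  0.2956] F [-0.2  0.7 -0.6] op 0.0236 g 44.4
lowered 7 dF 6.3
on stage t16.0 tcp [ 0.5089 -0.1798  0.2648] F [-1.5  2.5  5.6] op 0.0238 g 44.7
```

View pics/w.png

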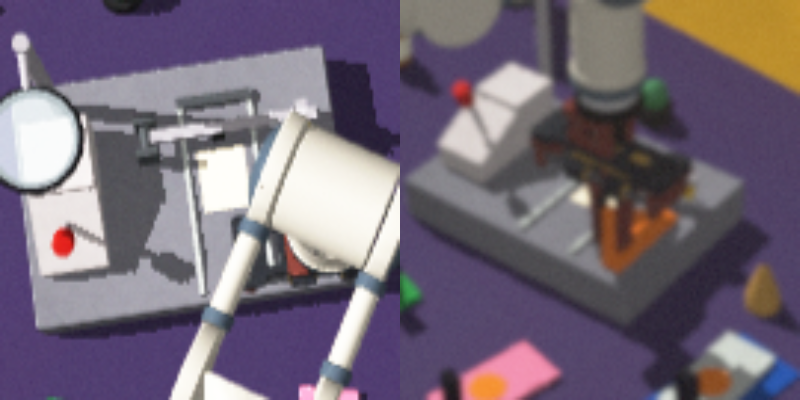

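The wedge stands on the stage in line with the roller, with the arm holding its tab. Push it in, release, and check roller height.

```bash
python3 - <<'E'
from h import *
from station import r
p=np.array(r.sense()["tcp_pos"]);p[2]+=.0005
p[:2]=st(-.097,-.09,0)[:2];d=np.append(G["M"]@[.1,0],0)
def yel(S):
    m=mask(S,(20,90,110),(34,255,255),(300,215,370,290));c=cen(big(m))
    # height on the vertical line at stage (45,-90)
    zs=np.arange(.04,.12,.0005);return c,zs[np.argmin([np.linalg.norm(proj(S,np.append(st(.045,-.09,0)[:2],a))-c) for a in zs])]-.05
print("roller before",yel(dict(np.load("side0.npz"))))
for f in(.5,.8,1.0):
    r.servo_line((p+f*d).tolist(),speed=.06);rep(r,f)
r.let_go();q=(p+d);q[2]+=.10;r.servo_line(q.tolist(),speed=.15);rep(r,"up")
S=r.snapshot("side");np.savez("side3.npz",**S);print("roller after",yel(S))
cv2.imwrite("pics/r.png",cv2.resize(S["frame"][190:320,240:400],None,fx=5,fy=4.6)[:,:,::-1])
E
```

```text
roller before (array([366.18518519, 216.42592593]), np.float64(0.06950000000000008))
0.5 t17.1 tcp [ 0.5586 -0.173   0.2649] F [-7.9 -1.7  5.1] op 0.0240 g 44.9
0.8 t17.7 tcp [ 0.5887 -0.1688  0.2648] F [-2.2 -1.3  3.4] op 0.0237 g 45.0
1.0 t18.2 tcp [ 0.6083 -0.1657  0.2648] F [ 0.1 -0.8  0.4] op 0.0239 g 45.0
up t20.1 tcp [ 0.6079 -0.1659  0.364 ] F [ 0.7  0.1 -0.1] op 0.0876 g 0.0
roller after (array([367.73684211, 216.80701754]), np.float64(0.06950000000000008))
```

View pics/r.png

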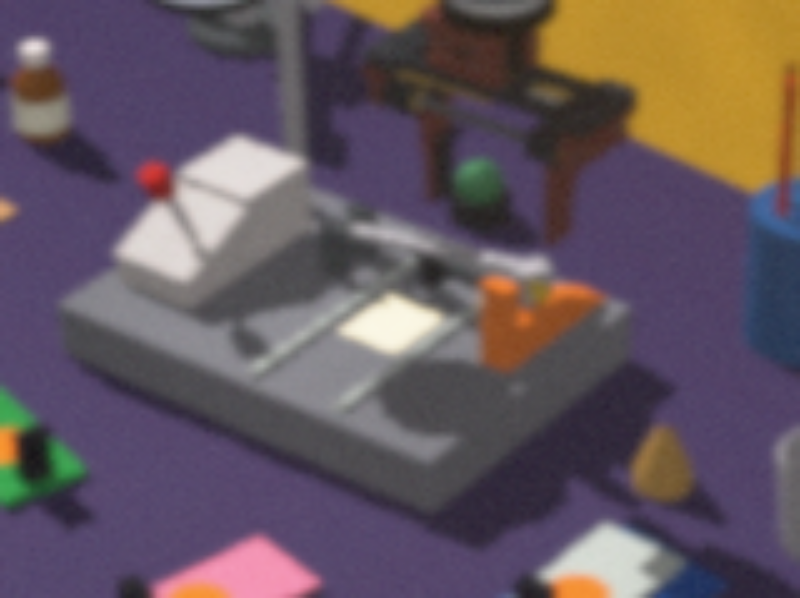

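The side view shows the roller (540,290) sitting on the wedge's flat top behind the tab with the clip raised, and the push force fell to about 0 once on the flat. Now the carrier.

```bash
python3 - <<'E'
from h import *
from station import r
t=float(G["t"])
q=list(r.sense()["tcp_pos"]);
d,q,e,j=best(r,[.4440,-.3572,.15],down(np.radians(7.0)));print(d,e);r.reach(q,e)
q[2]=.040+.163;r.servo_line(q,speed=.12);rep(r,"at");r.grab(50);rep(r,"grab")
q[2]+=.08;r.servo_line(q,speed=.12);rep(r,"lift")
d,q,e,j=best(r,st(-.104,0,.036+.04),down(t));print(d,e);r.reach(q,e)
q[2]=.05+.036+.163+.010;r.servo_line(q,speed=.08);rep(r,"over lane")
T=r.snapshot("top");np.savez("top4.npz",**T);S=r.snapshot("side");np.savez("side4.npz",**S)
im=np.hstack([cv2.resize(T["frame"][190:275,270:350],None,fx=5,fy=5),cv2.resize(S["frame"][215:300,270:350],None,fx=5,fy=5)]);cv2.imwrite("pics/c.png",im[:,:,::-1])
E
```

```text
23.880285471162864 [180.0, 0.0, 6.999999999999997]
at t22.2 tcp [ 0.4443 -0.3574  0.2041] F [0.1 0.1 0.9] op 0.0875 g 0.0
grab t23.2 tcp [ 0.444  -0.3572  0.203 ] F [-0.8 -0.2 -0.1] op 0.0240 g 50.0
lift t24.0 tcp [ 0.4439 -0.357   0.282 ] F [-0.1  1.3 -1.7] op 0.0241 g 50.0
27.70750079645435 [180.0, 0.0, 8.023726721846831]
over lane t25.6 tcp [ 0.4893 -0.0919  0.2582] F [ 0.3  0.1 -1.8] op 0.0236 g 50.0
```

View pics/c.png

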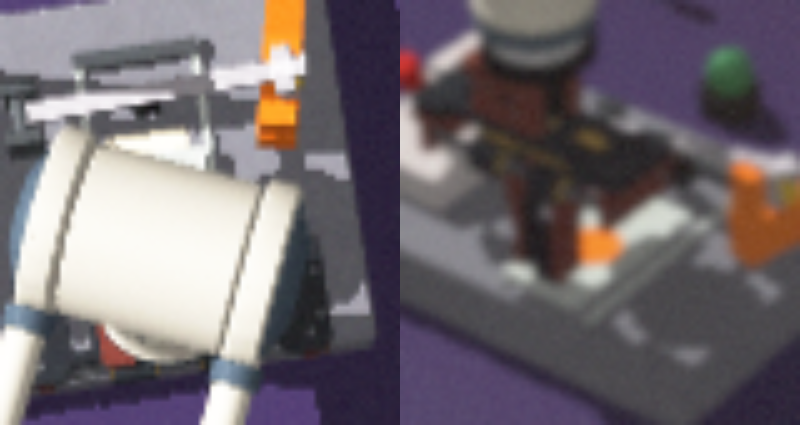

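The carrier is held just above the lane: in the side crop the plate's right edge runs from (570,280) to (700,205), next to the rail. The top view is mostly hidden by the arm. I'll compare plate edge and rail numerically along lateral profiles.

```bash
python3 - <<'E'
from h import *
np.set_printoptions(precision=1,suppress=True,linewidth=200)
ys=np.arange(-.060,.0001,.002)
def prof(s,x0,x1,z,sgn=1):
    g=cv2.GaussianBlur(cv2.cvtColor(s["frame"],cv2.COLOR_RGB2GRAY),(0,0),.01) if 0 else cv2.cvtColor(s["frame"],cv2.COLOR_RGB2GRAY)
    P=np.array([[proj(s,st(x,sgn*y,z)) for y in ys] for x in np.linspace(x0,x1,25)]).astype(np.float32)
    return cv2.remap(g,P[...,0],P[...,1],cv2.INTER_LINEAR).mean(0)
S0,S4,T0,T4=[dict(np.load(f+".npz")) for f in("side0","side4","top0","top4")]
print("y   ",ys*1000)
print("S0 rail",prof(S0,-.06,0,.005));print("S4 z5",prof(S4,-.06,0,.005));print("S4 z18",prof(S4,-.06,0,.018))
print("S4 z18 front",prof(S4,-.015,.008,.018));print("S4 z18 back",prof(S4,-.08,-.05,.018))
print("T0 R",prof(T0,-.06,0,.005));print("T0 L",prof(T0,-.06,0,.005,-1))
print("T4 R front z18",prof(T4,-.004,.008,.018));print("T4 L",prof(T4,-.004,.008,.018,-1))
E
```

```text
y    [-60. -58. -56. -54. -52. -50. -48. -46. -44. -42. -40. -38. -36. -34. -32. -30. -28. -26. -24. -22. -20. -18. -16. -14. -12. -10.  -8.  -6.  -4.  -2.   0.]
S0 rail [ 96.2  98.1  99.6 100.4 100.2  99.9  99.8 101.1 104.9 112.  122.1 132.6 142.6 151.  159.2 167.6 177.3 186.9 195.  200.3 203.6 205.6 206.2 206.8 206.9 206.8 206.6 206.9 206.6 206.5 206.1]
S4 z5 [ 91.4  90.7  88.2  85.4  82.5  81.   81.   83.8  88.   93.   97.5 100.5 101.5 100.   97.8  97.2  99.2 104.1 110.4 117.1 124.  130.1 136.3 143.5 152.5 162.8 172.8 180.8 186.3 189.1 189.8]
S4 z18 [ 89.8  89.2  90.7  94.2  98.9 103.4 106.2 107.  105.6 104.2 104.8 108.3 115.3 123.8 133.  141.5 149.1 156.  163.8 172.1 180.4 187.4 193.2 196.9 198.4 198.  196.3 192.4 186.  176.5 163.7]
S4 z18 front [114.5 110.7 108.2 109.2 113.8 120.6 127.2 131.  131.4 129.2 127.3 129.4 136.6 148.9 164.  179.1 191.9 201.6 207.9 211.8 212.8 212.7 212.6 212.4 211.8 210.6 208.8 205.  197.1 184.3 166.3]
S4 z18 back [ 76.9  80.8  85.8  91.3  96.4 100.1 101.5 100.4  97.9  95.8  96.3  99.4 104.3 110.  116.8 124.2 132.  140.2 149.1 158.3 167.  173.4 176.6 176.5 174.2 170.8 166.7 161.2 154.4 146.6 138.4]
T0 R [105.2 105.5 106.5 108.5 109.8 114.3 116.3 116.6 102.6  93.6 122.  170.5 195.6 184.5 169.1 163.3 165.  175.  198.  210.4 213.4 213.4 213.2 213.1 213.2 213.3 213.4 213.8 214.7 214.2 214. ]
T0 L [170.6 170.4 170.2 169.9 169.6 170.  170.4 170.8 171.9 191.9 227.3 231.2 184.2 119.1 109.2 142.1 173.5 198.8 214.9 216.  215.9 215.8 214.8 214.6 215.  215.4 215.8 215.7 215.5 215.1 214. ]
T4 R front z18 [167.4 167.4 168.3 167.  161.2 134.7 113.9 104.4 101.8  93.7  95.2 126.4 150.8 156.6 202.9 238.2 232.3 225.3 217.4 216.8 213.2 209.2 210.9 207.5 202.  202.4 202.5 203.6 206.7 208.1 208.6]
T4 L [245.6 244.3 242.8 236.2 206.9 183.3 148.7 155.1 166.3 214.1 231.  239.2 239.2 238.2 237.7 237.1 235.9 234.4 233.6 232.3 231.  229.7 228.6 226.8 225.2 223.  220.  217.4 215.  212.  208.6]
```

Top-view profiles put the lane's centre at y ≈ +1.5 mm in my frame and the plate at about -0.5. Shift +1.3 mm and lower by feel: bottoming out should come near TCP z 0.249, a rail near 0.254.

```bash
python3 - <<'E'
from h import *
from station import r
q=st(-.104,.0013,.036).tolist();q[2]=.2575;r.servo_line(q,speed=.05);rep(r)
q=lower(r,q,n=22,step=.0006,thr=3);rep(r,"contact")
E
```

```text
t26.0 tcp [ 0.4893 -0.0903  0.2578] F [ 0.6  0.3 -1.6] op 0.0239 g 50.0
lowered 15 dF 3.3
contact t29.7 tcp [ 0.4893 -0.0905  0.2489] F [-1.2  0.3  1.7] op 0.0231 g 50.0
```

Bottomed out between the rails. Slide it in, watching the force, and feel for the stop.

```bash
python3 - <<'E'
from h import *
from station import r
M=G["M"];z=r.sense()["tcp_pos"][2]+.0004
sf=lambda:np.array(r.sense()["contact_force"][:2])@M
def go(x,v):
    q=st(x,.0013,0);q[2]=z;r.servo_line(q.tolist(),speed=v);return sf()
for x in(-.085,-.065,-.05): print(x,np.round(go(x,.08),1))
f0=sf();x=-.05
while x<-.030:
    x+=.001;f=go(x,.03)
    if f[0]-f0[0]<-6: break
p=np.array(r.sense()["tcp_pos"]);print("stop",x,np.round(f,1),(p[:2]-G["o"])@M);rep(r)
E
```

```text
-0.085 [-0.1 -0.6]
-0.065 [-0.1 -0.2]
-0.05 [ 0.9 -0.3]
stop -0.043 [-8.9 -0.1] [-0.04391115  0.00106543]
 t32.6 tcp [ 0.5488 -0.0823  0.2493] F [-8.8 -1.3  3.2] op 0.0238 g 50.0
```

Met the stop at tab x −44 (expected −42). Release, fetch the wedge, draw it out, and put it back on the cork.

```bash
python3 - <<'E'
from h import *
from station import r
t=float(G["t"])
r.let_go();q=list(r.sense()["tcp_pos"]);q[2]+=.09;r.servo_line(q,speed=.15)
d,q,e,j=best(r,st(.003,-.09,.052+.09),down(t));r.reach(q,e)
q[2]-=.09;r.servo_line(q,speed=.1);rep(r,"tab");r.grab(45);rep(r,"grab")
for x in(-.03,-.06,-.1):
    p=st(x,-.09,0);p[2]=q[2]+.0003;r.servo_line(p.tolist(),speed=.08);rep(r,x)
p[2]+=.07;r.servo_line(p.tolist(),speed=.12)
S=r.snapshot("side");np.savez("side5.npz",**S)
d,q,e,j=best(r,[.37,.08,.27],down(np.radians(4)));r.reach(q,e)
d,q,e,j=best(r,[.4188,.348,.09],down(np.radians(3.1)));r.reach(q,e)
q[2]=.0565+.163+.001;r.servo_line(q,speed=.08);q=lower(r,q,n=8,thr=2.5);rep(r,"placed")
r.let_go();q[2]+=.12;r.servo_line(q,speed=.15)
d,q,e,j=best(r,[.30,.38,.25],down(np.radians(3.1)));r.reach(q,e)
r.wait(.3);T=r.snapshot("top");S=r.snapshot("side");np.savez("top6.npz",**T);np.savez("side6.npz",**S);rep(r,"end")
E
```

```text
tab t36.0 tcp [ 0.6082 -0.166   0.2661] F [ 0.2 -0.4 -0.1] op 0.0880 g 0.0
grab t37.0 tcp [ 0.6079 -0.1658  0.2649] F [-2.5  3.1  0.3] op 0.0227 g 44.9
-0.03 t37.6 tcp [ 0.5747 -0.171   0.265 ] F [-3.5 -1.3 -1.5] op 0.0225 g 45.0
-0.06 t38.1 tcp [ 0.545  -0.1748  0.2653] F [-6.4 -1.   0.6] op 0.0232 g 45.0
-0.1 t38.8 tcp [ 0.5062 -0.1803  0.2657] F [-0.5 -0.5 -0.1] op 0.0227 g 45.0
lowered 6 dF 2.9
placed t44.0 tcp [0.4188 0.3481 0.2178] F [-1.4 -0.8  2. ] op 0.0229 g 44.9
end t47.1 tcp [0.3006 0.3799 0.4123] F [-0.5  0.8  0.6] op 0.0880 g 0.0
```

Numeric check against the first pictures: wedge, knob, carrier, clip and bystanders.

```bash
python3 - <<'E'
from h import *
np.set_printoptions(precision=4,suppress=True)
T0,T,S0,S=[dict(np.load(f+".npz")) for f in("top0","top6","side0","side6")]
for s in(T0,T): 
    c=big(mask(s,(3,180,150),(17,255,255),(145,236,190,300)));print("wedge top",cv2.minAreaRect(c),cv2.contourArea(c))
red=lambda s,b:cen(big(mask(s,(0,170,120),(6,255,255),b)))
k,e=tri(T,red(T,(225,225,270,265)),S,red(S,(250,205,290,245)));print("knob",k,e)
# carrier disc on stage
d=cen(big(mask(T,(5,150,150),(30,255,255),(280,205,325,260))));print("disc in stage",(plane(T,d,.059)-G["o"])@G["M"], "expect x ~", .010-.0083)
def roll(s):
    m=mask(s,(18,80,90),(36,255,255),(335,240,360,270));c=big(m);return cen(c),cv2.contourArea(c)
for f in("side0","side3","side6"):
    try: print(f,"roller",roll(dict(np.load(f+".npz"))))
    except Exception as x: print(f,x)
for h in(.016,.028,.042): print("pred",h,proj(S,st(.045,-.09,h)))
# changes elsewhere
for n,a,b in(("top",T0,T),("side",S0,S)):
    D=cv2.GaussianBlur(cv2.absdiff(a["frame"],b["frame"]),(5,5),0).max(2);D=cv2.morphologyEx((D>45).astype(np.uint8),cv2.MORPH_OPEN,np.ones((3,3)))
    k,_,st_,c=cv2.connectedComponentsWithStats(D);print(n,[tuple(x[:5]) for x in st_[1:].tolist() if x[4]>15])
E
```

```text
wedge top ((162.77671813964844, 263.8712463378906), (10.102081298828125, 36.43030548095703), 6.009006023406982) 237.0
wedge top ((163.08322143554688, 259.27880859375), (11.156747817993164, 35.91555404663086), 6.581944465637207) 165.0
knob [0.5108 0.0787 0.1519] 0.0021748229776954674
disc in stage [0.0004 0.0009] expect x ~ 0.0017000000000000001
side0 roller (array([347. , 259.5]), 6.0)
side3 roller (array([347. , 252.5]), 8.0)
side6 roller (array([347.2564, 256.3333]), 6.5)
pred 0.016 [347.0258 259.2336]
pred 0.028 [347.0414 256.435 ]
pred 0.042 [347.0597 253.145 ]
top [(288, 201, 20, 7, 103), (289, 211, 23, 21, 328), (291, 233, 17, 11, 142), (374, 236, 31, 44, 979), (163, 241, 19, 21, 129), (243, 247, 5, 4, 17), (283, 252, 8, 6, 37), (163, 273, 4, 4, 16), (156, 277, 25, 8, 131), (185, 281, 6, 4, 23), (0, 282, 443, 198, 36410), (456, 419, 22, 15, 156), (465, 437, 42, 43, 1164), (340, 449, 9, 8, 56), (266, 457, 17, 23, 283), (246, 473, 14, 7, 67)]
side [(101, 87, 6, 7, 35), (133, 93, 42, 39, 971), (30, 95, 118, 109, 4546), (128, 94, 4, 6, 21), (147, 154, 39, 43, 769), (134, 170, 9, 22, 80), (21, 187, 44, 25, 572), (122, 188, 17, 39, 392), (175, 199, 5, 6, 26), (66, 210, 58, 23, 761), (206, 225, 9, 8, 44), (29, 227, 35, 14, 234), (272, 232, 5, 4, 17), (55, 237, 19, 9, 70), (208, 237, 11, 13, 51), (330, 249, 7, 5, 29), (303, 250, 27, 16, 235), (144, 269, 27, 20, 295), (107, 282, 19, 10, 145), (172, 282, 7, 10, 48), (207, 282, 91, 159, 4357), (175, 292, 9, 26, 164), (110, 294, 6, 7, 33), (76, 301, 28, 10, 100), (181, 302, 54, 174, 3321), (337, 304, 40, 33, 729), (80, 331, 36, 12, 292), (109, 350, 31, 24, 423), (109, 400, 22, 22, 245), (165, 400, 10, 5, 43), (278, 459, 9, 21, 129), (158, 473, 5, 7, 26)]
```

Knob, carrier (disc 1 mm from expected) and clip (roller at 28 mm, as expected resting on the carrier) are right. The wedge seems about 14 mm too far forward, so I'll check its masks numerically.

```bash
python3 - <<'E'
from h import *
for n,b in(("top",(150,236,184,296)),("side",(195,213,245,255))):
    A,B=[mask(dict(np.load(n+k+".npz")),(3,190,60),(18,255,255),b)[b[1]:b[3],b[0]:b[2]]>0 for k in"06"]
    for i in range(A.shape[0]): print(b[1]+i,"".join(".#"[v] for v in A[i].astype(int)),"".join(".#"[v] for v in B[i].astype(int)))
E
```

```text
236 .................................. ..................................
237 .................................. ..................................
238 .................................. ..................................
239 .................................. ..................................
240 .................................. ..................................
241 .................................. ..................................
242 .................................. ..............#######.............
243 .................................. .............########.............
244 .................................. .............########.............
245 .................................. .............########.............
246 ...............####............... ............#########.............
247 ..........#########............... ............#########.............
248 ..........#########............... ............#########.............
249 ..........#########............... ............#########.............
250 ..........########................ ............#########....
[... 7091 characters left out ...]
............. ..................................................
249 .................................................. ..................................................
250 .................................................. ..................................................
251 .................................................. ..................................................
252 .................................................. ..................................................
253 .................................................. ..................................................
254 .................................................. ..................................................
```

The wedge is upright and on the mat, but about 14 mm forward, with its front near the mat's edge. With 25 s left, I'll regrip it squarely and move it back.

```bash
python3 - <<'E'
from h import *
from station import r
d,q,e,j=best(r,[.4325,.3465,.15],down(np.radians(0.5)));r.reach(q,e)
q[2]=.056+.163;r.servo_line(q,speed=.1);r.grab(40);rep(r,"grab")
q[2]+=.006;r.servo_line(q,speed=.05);q[0]-=.017;r.servo_line(q,speed=.05)
q[2]-=.005;r.servo_line(q,speed=.05);q=lower(r,q,n=8,thr=2.5);rep(r,"placed")
r.let_go();q[2]+=.12;r.servo_line(q,speed=.15)
d,q,e,j=best(r,[.33,.50,.25],down(np.radians(0.5)));r.reach(q,e)
T=r.snapshot("top");S=r.snapshot("side");rep(r)
for s,b in((T,(145,236,190,300)),(S,(195,213,245,255))): print(cv2.boundingRect(big(mask(s,(3,190,60),(18,255,255),b))))
E
```

```text
grab t49.9 tcp [0.4325 0.3465 0.2191] F [ 0.8 -0.6  0.5] op 0.0240 g 39.6
lowered 3 dF 4.1
placed t51.7 tcp [0.4155 0.3465 0.219 ] F [-2.  -0.8  2.6] op 0.0241 g 39.6
 t54.6 tcp [0.3311 0.4989 0.4116] F [ 0.1  0.1 -0.8] op 0.0879 g 0.0
(157, 247, 14, 37)
(207, 228, 26, 16)
```

The wedge is upright again at rows 247–284, well inside the mat, which spans about rows 242–293. Handing in.

```bash
python3 -c "
from station import r
print(r.hand_in())"
```

```text
the job is handed in; nothing more can be done
None
```

I handed the job in at about 55 s, with no verdict returned: filter rod on the middle click, carrier against the end stop with the clip down on it, and the wedge upright on the cork mat after I re-placed it once to move it back from the mat's front edge.

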